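# Screw the spout head onto the detergent dispenser

### The job

Fit the loose blue spout head to the white detergent dispenser: take it off its stand, let its plug down into the neck, feel for the slots with light pressure, then push it down gently and screw it clockwise until the spout points straight over the middle of the measuring cup. Nothing stops it there, so stop by its direction; let go of it screwed in and facing that way, never force it, and leave the cup, bottles, jar and carton where they stand.

Things in the scene. Friction and masses are not known exactly. Their poses are not given: they have to be found in the camera images.
- head: Loose blue spout head, 0.08 to 0.17 kg. Origin: centre of its plug's underside; z up, spout along -x. Grey plug 24 mm across, z 0 to 22 mm, foot chamfered; blue flange 52 mm across, z 22 to 32 mm; upright grip bar above it. The spout, 14 mm thick, 36 mm up, runs to x = -75 mm. At the start it hangs by its flange in the stand, origin 14 mm above the counter.
- grip (a point): Middle of the head's upright grip bar, 50 mm above the head's origin. The bar is 44 mm long (head's x), 14 mm wide (y) and spans z 32 to 68 mm: pinch it across y from above.
- pins (a point): Point on the head's axis, 6 mm above its origin, level with two round grey pins, 5 mm thick, that stick out of the plug along the head's +x and -x to 17.7 mm from the axis.
- outlet (a point): Mouth of the spout, at (-75, 0, 22) mm in the head's frame.
- dispenser: Fixed white detergent tank. Origin: on the counter below the neck's axis; z up. Tank x -35 to 115 mm, y -70 to 70 mm, 120 mm tall. A grey tray with the measuring cup reaches to x = -120 mm. The head faces the cup when its axes are parallel to the dispenser's. More than 50 N between head and dispenser, by pressing or by twisting against a slot's side, damages it.
- neck (a point): Centre of the neck's mouth, 150 mm above the dispenser's origin. The white neck is 52 mm across outside, 38 mm inside, and holds the blue thread ramps.
- ramps (a point): Neck axis at the flat tops (z 147 mm) of two blue ramps round a 27 mm opening. Two facing slots, 28 degrees wide, part them; the pins fit with about 4 degrees to spare each way when the head is 60 degrees anticlockwise (from above) of facing the cup, give or take up to 26: it varies, feel or see it. Half a turn off fits too, but ends backwards. Pins on the ramps: head's origin at 143.5 mm.
- seal_top (a point): Top of the sprung rubber seal, z 137 mm: the head's origin when the pins are just in the slots. Yields about 0.33 mm per N, at most 6 mm. Pushed down 3 to 4 mm (10 to 12 N) and turned clockwise, the pins pass under the ramps, which draw it down 1.6 mm per rad; friction holds it where it is left, no stop near the right angle. Facing the cup its origin is at 133 to 136 mm.
- aim (a point): Point over the middle of the measuring cup, at (-75, 0, 160) mm in the dispenser's frame: the outlet must end straight above or below it.
- stand: Fixed white block 84 x 84 x 36 mm with an upright through hole 42 mm across in which the head hangs, its flange on the block's top. Origin under its centre.
- cup: Loose yellow measuring cup, 56 mm across, 75 mm tall, standing on the dispenser's tray below the aim point; origin under its centre. Stays where it is.
- softener: loose blue bottle of fabric softener, white cap, 68 mm across, 170 mm tall; origin under its centre. Stays where it is.
- bleach: loose white bottle, red cap, 76 mm across, 190 mm tall; origin under its centre. Stays where it is.
- tablets: loose orange jar with white lid, 72 mm across, 70 mm tall; origin under its centre. Stays where it is.
- sheets: loose cardboard carton 80 x 130 x 50 mm; origin under its centre. Stays where it is.
There are look-alikes about, which are no part of the job. Of the things that look like the cup, the smallest one is meant. Leave any turquoise look-alike of the head alone.

How it is judged:
By the outcome, as a careful person would: the job done as asked, in the order asked, and still so for the second after the job is handed in, with the robot touching nothing.
It also fails if it takes over 72 s, if anything falls off the work surface, if the arm or the gripper's body presses on something with over 40 N, if the wrist force passes 120 N, or if a joint passes its speed limit or range.

### The arm

A 6-joint arm with a two-finger parallel gripper is mounted at the origin on the work surface. World frame = base frame: x ahead of the robot, y to its left, z up, the work surface at z = 0. Lengths are in m, angles in rad, forces in N, time in s.
With the tool pointing down it reaches from about 0.225 to 0.875 m from the base axis. Payload 3.4 kg.
Tool frame: the origin (TCP) lies on the centre line of the jaws, within the pads' length; the fingertips stand 17 mm ahead of it and the grasp point (between the pads) lies 2 mm behind it (manip.finger_overhang is the distance from the TCP to the fingertips, in m); y points along the fingers, x is the direction in which the jaws open and shut, and the axes are right-handed (so a half turn about y gives the same grasp; the last joint's range is limited). The gripper opens to 85 mm and grips with 20 to 120 N. Pads are 22 mm wide; open, the fingers measure 114 mm over their backs; the gripper's body (76 mm by 85 mm) begins 54 mm behind the grasp point. The pads swing forward as they close: fully open they stand 13 mm farther back than shut.
Start: joints at [-1.364, 0.276, 1.505, -0, 1.361, -0.121], TCP at [0.185, -0.544, 0.248] pointing down, gripper open.
Joint ranges: [-2.89, 2.89], [-0.75, 2.08], [0.22, 2.7], [-1.18, 4.32], [0.11, 2.71], [-2.7, 2.7]. Speed limits (rad/s): [2.57, 2.57, 3.14, 3.14, 3.14, 3.14].

### API

Orientations are given as a unit quaternion [w, x, y, z].
In Python, from rig import manip gives the robot as it stands.
- The arm moves only by the tool arm_command, never from a script. Its argument "commands" is a list of rows, each a list of 3 entries, a list of its own where there are three numbers: the finger opening in cm, from 0 to 8.54, then the shift along the world's x, y, z in cm, then the turn about the world's z in rad. A call has 1 to 12 rows; each row shifts and turns the commanded pose from where the row before left it; what a row does not reach is not made up. A row lasts 1/10 s, in which the tool goes at most 50 mm and 8.59 degrees, less where a joint would pass 70% of its speed; a pose out of reach is approached as far as the arm can. A call with a gripper value outside its range is refused whole. The fingers move at their own pace and stop on an object; "grip_force" is the grip in N (left out, the last holds). Time passes only in rows, so rows that do not move let the fingers close. It gives the time, the measured TCP pose, the force and the opening at its end, in the units of the state.
- manip.get_state(): the state, without advancing time (a new reading comes with each control period).
- manip.get_image(name): name is "side" or "top"; returns a dict with "pixels" (480x640x3 uint8, red, green, blue), "range_z" (480x640 float32, m along the optical axis (not along the pixel's ray), 0 where there is no reading), "intrinsics" (3x3 intrinsics, pixels), "R" (3x3) and "t" (3): a world point X has camera coordinates R X + t. Camera axes: x right, y down, z forward; pixel columns grow to the right and rows downward; lengths in m; the calibration is good to about 2 mm. A picture is of the moment at which its call begins.
- manip.sign_off(): hands the job in, once; it reports no verdict.
The state is a dict: "clock": time; "qpos": joint angles; "qd": joint speeds; "effort": joint torques, N m; "position": TCP position; "ee_rot": TCP orientation; "contact_force": force on the tool from outside, world axes, zero at the start; "moment": the same for the moment, N m; "width": finger opening in m.
Only numpy, scipy, OpenCV 4.12 (cv2) and the standard library are available. Lean on these libraries where they do the work, as an engineer would, in place of code of your own. Each camera call takes 0.05 s, during which the arm holds its last target.

## Working session

There is one attempt and no reset: what is moved stays moved. The work goes in short steps, Python scripts to look and compute and a tool call to move; the robot and the scene stay as the last step left them, time stands still between calls to the robot, and variables do not carry over. Pictures are saved under pics/ and viewed, and the job is handed in when it is done.

Besides the shell and the picture viewer there is one more tool, called as name(argument=value, ...) on one line, values as JSON. arm_command: Moves the arm, as the interface text tells. Its arguments: {"type":"object","properties":{"commands":{"type":"array"},"grip_force":{"type":"number"}},"required":["commands"]}

```bash
mkdir -p pics
cat > h.py <<'E'
from rig import manip
import numpy as np, cv2
def shot(n,tag):
    d=manip.get_image(n); np.savez(f'pics/{tag}.npz',**{k:np.array(v) for k,v in d.items()})
    cv2.imwrite(f'pics/{tag}.png',cv2.cvtColor(d['pixels'],cv2.COLOR_RGB2BGR)); return d
def ld(tag): return dict(np.load(f'pics/{tag}.npz'))
def ray(d,u,v):
    K,R,t=d['intrinsics'],d['R'],d['t']
    r=R.T@np.linalg.inv(K)@np.array([u,v,1.]); return -R.T@t, r
def onz(d,u,v,z):
    c,r=ray(d,u,v); return c+r*(z-c[2])/r[2]
def cloud(d):
    K,R,t=d['intrinsics'],d['R'],d['t']; Z=d['range_z']
    v,u=np.mgrid[0:480,0:640]; P=np.stack([(u-K[0,2])*Z/K[0,0],(v-K[1,2])*Z/K[1,1],Z],-1)
    return (P-t)@R
def proj(d,X):
    p=d['intrinsics']@(d['R']@np.array(X)+d['t']); return p[:2]/p[2]
E
python3 - <<'E'
from h import *
for n in('top','side'):
    d=shot(n,n+'0'); print(n,d['intrinsics'],-d['R'].T@d['t'],d['R'])
print(manip.get_state())
E
```

```text
top [[471.67307522   0.         310.82202087]
 [  0.         471.67307522 238.98006158]
 [  0.           0.           1.        ]] [0.47296839 0.00543666 1.21709633] [[ 0.01113983 -0.99986659  0.01194624]
 [-0.99728138 -0.01197972 -0.0727072 ]
 [ 0.07284061 -0.01110382 -0.99728178]]
side [[604.72733385   0.         324.83348174]
 [  0.         604.72733385 236.53087623]
 [  0.           0.           1.        ]] [-0.55346954  0.46664207  1.01397319] [[-0.41242407 -0.91097323  0.00584464]
 [-0.5428998   0.24062444 -0.80458665]
 [ 0.73155054 -0.33500396 -0.5938065 ]]
{'clock': 0.1, 'qpos': array([-1.36402805e+00,  2.76533514e-01,  1.50605340e+00,  1.04674696e-05,
        1.36073081e+00, -1.21020520e-01]), 'qd': array([ 0.00059743, -0.00150927, -0.00166956, -0.00094305,  0.00104018,
       -0.00088713]), 'effort': array([ 1.09724395e-03, -4.17700946e+01, -2.46404833e+01, -2.16784761e-04,
        5.81844521e-03, -1.81237265e-07]), 'position': array([ 0.18501023, -0.54392059,  0.24750653]), 'ee_rot': array([ 0.57529489, -0.57446478,  0.41216624, -0.41127242]), 'contact_force': array([1.01933107, 0.35638345, 0.35965538]), 'moment': array([-0.01226836, -0.00474277, -0.00202193]), 'width': 0.08572698696091302}
```

View pics/top0.png

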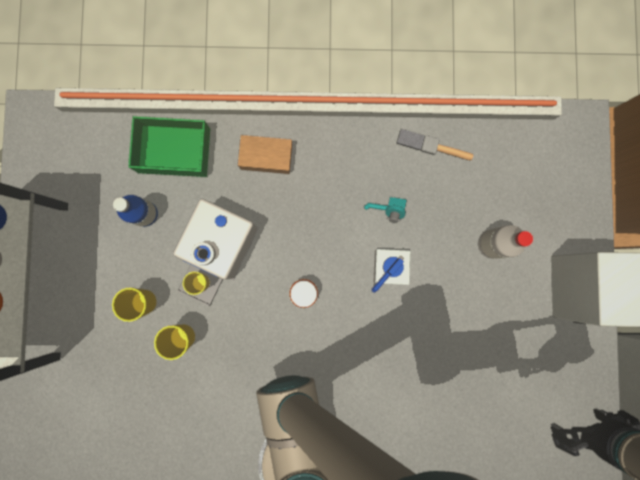

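View pics/side0.png

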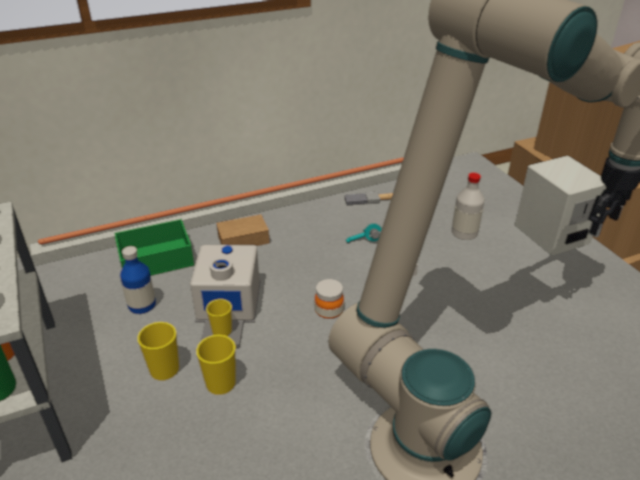

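The top view shows:
- **Heads:** a blue one on the white stand at (392,267) and a turquoise one at (396,207). The blue one is the one meant.
- **Cups:** yellow ones at (129,304), (172,342) and a small one at (195,284). The smallest stands on the dispenser's tray, so it is the one meant.
- **Dispenser:** its neck is at (204,253).

I'll enlarge these to confirm.

Run:
```python
from h import *
d=ld('top0'); im=cv2.imread('pics/top0.png')
a=cv2.resize(im[190:310,150:270],(400,400),interpolation=cv2.INTER_CUBIC)
b=cv2.resize(im[190:310,340:460],(400,400),interpolation=cv2.INTER_CUBIC)
cv2.imwrite('pics/crop1.png',np.hstack([a,b]))
P=cloud(d)
hsv=cv2.cvtColor(im,cv2.COLOR_BGR2HSV)
def comps(mask,lab,mn=15):
    n,L,s,c=cv2.connectedComponentsWithStats(mask.astype(np.uint8))
    for i in range(1,n):
        if s[i,4]>=mn:
            z=P[L==i]; print(lab,c[i].round(1),s[i],'z med',np.median(z[:,2]).round(3),'max',z[:,2].max().round(3),'xy',np.median(z[:,:2],0).round(3))
comps(cv2.inRange(hsv,(105,120,60),(125,255,255)),'blue')
comps(cv2.inRange(hsv,(80,100,60),(98,255,255)),'turq')
comps(cv2.inRange(hsv,(22,150,80),(34,255,255)),'yellow')
comps(cv2.inRange(hsv,(0,0,150),(180,50,255)),'white',60)
```

```text
blue [133.  210.7] [118 196  26  26 346] z med 0.119 max 0.138 xy [0.61  0.406]
blue [  1.7 217.1] [  0 209   5  18  67] z med 0.187 max 1.217 xy [0.587 0.668]
blue [220.5 220.6] [216 216  10  10  75] z med 0.128 max 0.134 xy [0.592 0.203]
blue [207.3 251. ] [204 247   6  10  15] z med 0.148 max 0.154 xy [0.521 0.226]
blue [390.3 269.8] [373 258  30  33 354] z med 0.055 max 1.217 xy [ 0.487 -0.204]
turq [390.7 206.1] [365 198  41  20 354] z med 0.024 max 1.217 xy [ 0.646 -0.215]
yellow [198.7 281.8] [189 273  18  20 210] z med 0.016 max 0.091 xy [0.448 0.274]
yellow [130.  304.1] [113 288  38  33 906] z med 0.064 max 1.217 xy [0.393 0.436]
yellow [171.5 340.9] [155 326  35  33 819] z med 0.056 max 1.217 xy [0.305 0.334]
white [302.1 188.5] [     0      0    640    480 188397] z med -0.001 max 1.217 xy [0.734 0.06 ]
white [616.2 296.5] [ 588  249   52  112 3809] z med 0.199 max 1.217 xy [ 0.434 -0.684]
white [303.3 293.5] [291 281  26  26 529] z med 0.07 max 1.217 xy [0.425 0.01 ]
white [532.1 339.2] [514 325  41  32 812] z med 0.0 max 1.217 xy [ 0.314 -0.576]
white [456.  412.6] [  334   338   257   142 20661] z med 0.001 max 1.217 xy [ 0.13  -0.377]
white [ 37.8 350.5] [ 27 346  28  12 175] z med 0.001 max 1.217 xy [0.272 0.681]
white [  7.1 360.9] [  0 357  18  11 147] z med 0.171 max 0.206 xy [0.277 0.648]
white [289.8 443.6] [284 440  13   8  72] z med 0.2 max 0.205 xy [0.117 0.033]
```

View pics/crop1.png

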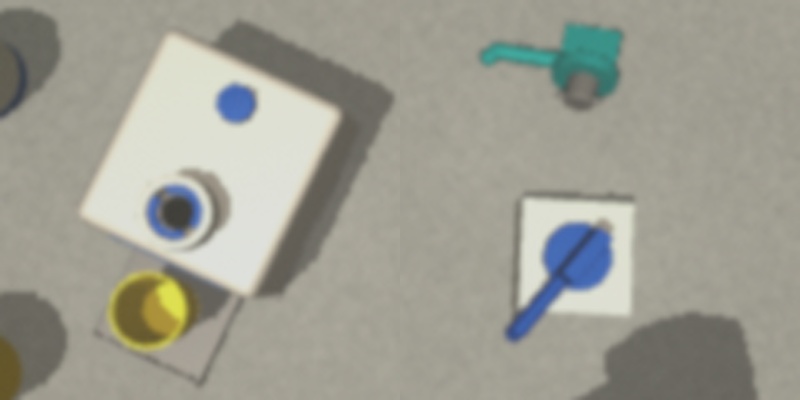

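The crops confirm the blue head on its stand, with the spout to the lower left, and the small cup on the dispenser's tray. The neck is at crop (178,210). Next I'll measure these.

```bash
cat > meas.py <<'E'
from h import *
d=ld('top0'); P=cloud(d); X=P.reshape(-1,3)
im=cv2.imread('pics/top0.png');hsv=cv2.cvtColor(im,cv2.COLOR_BGR2HSV)
s=X[(abs(X[:,2]-.12)<.008)&(abs(X[:,0]-.56)<.13)&(abs(X[:,1]-.22)<.12)&True]
r=cv2.minAreaRect((s[:,:2]*1000).astype(np.float32)); print('tank',r,len(s))
# colour: bright contour of tank top at plane z .12
m=((abs(P[...,2]-.12)<.008)|(abs(P[...,2]-.15)<.012))&(abs(P[...,0]-.56)<.13)&(abs(P[...,1]-.22)<.12)
br=(cv2.inRange(hsv,(0,0,175),(180,60,255))>0)
mm=np.zeros_like(br); mm[195:285,170:258]=br[195:285,170:258]
n,L,st,c=cv2.connectedComponentsWithStats(mm.astype(np.uint8)); k=1+st[1:,4].argmax()
co,_=cv2.findContours((L==k).astype(np.uint8),0,1); co=max(co,key=cv2.contourArea)
pts=np.array([onz(d,*p[0],.12)[:2] for p in co])*1000
print('tank img',cv2.minAreaRect(pts.astype(np.float32)))
s=X[(X[:,2]>.142)&(X[:,2]<.158)&(abs(X[:,0]-.53)<.05)&(abs(X[:,1]-.23)<.05)]
print('neck',s.mean(0),cv2.minEnclosingCircle((s[:,:2]*1000).astype(np.float32)),np.median(s[:,2]))
# cup rim
y=cv2.inRange(hsv,(22,130,60),(34,255,255)); y[:, :180]=0; y[:,215:]=0
co,_=cv2.findContours(y,0,1); co=np.vstack(co); e=cv2.fitEllipse(cv2.convexHull(co)); print('cup ell',e,onz(d,*e[0],.085))
# flange
b=cv2.inRange(hsv,(105,110,50),(125,255,255)); b[:,:360]=0;b[:,420:]=0;b[:245]=0;b[300:]=0
ys,xs=np.nonzero(b)
q=np.array([onz(d,u,v,.046)[:2] for u,v in zip(xs,ys)]);print('blue',q.mean(0),len(q))
w=((abs(P[...,2]-.036)<.008)|(br))&(abs(P[...,0]-.48)<.08)&(abs(P[...,1]+.195)<.07)&(P[...,2]>.02)
co,_=cv2.findContours(w.astype(np.uint8),0,1);co=max(co,key=cv2.contourArea)
pts=np.array([onz(d,*p[0],.036)[:2] for p in co])*1000; print('stand',cv2.minAreaRect(pts.astype(np.float32)))
hh=X[(X[:,2]>.072)&(X[:,2]<.09)&(abs(X[:,0]-.48)<.08)&(abs(X[:,1]+.195)<.07)]
print('bar',hh.mean(0),len(hh), cv2.minAreaRect((hh[:,:2]*1000).astype(np.float32)))
big=cv2.resize(im[240:305,360:425],(780,780)[:2],interpolation=cv2.INTER_CUBIC)
cv2.imwrite('pics/head.png',big[:600])
cv2.imwrite('pics/neck.png',cv2.resize(im[235:275,180:230],(750,600),interpolation=cv2.INTER_CUBIC))
E
python3 meas.py
```

```text
tank ((553.308349609375, 223.0880584716797), (139.92373657226562, 149.62417602539062), 65.26789093017578) 3307
tank img ((551.4873046875, 222.90087890625), (135.46192932128906, 145.4038848876953), 65.18510437011719)
neck [0.5170521  0.23948471 0.14895074] ((517.1514282226562, 239.67401123046875), 25.949609756469727) 0.14890291980395345
cup ell ((190.15408325195312, 309.5234680175781), (29.8548641204834, 84.69719696044922), 11.065136909484863) [0.38434233 0.27737385 0.085     ]
blue [ 0.48367946 -0.20553518] 370
stand ((493.7323303222656, -211.55809020996094), (85.40447235107422, 83.88790893554688), 87.81198120117188)
bar [ 0.49360004 -0.21131771  0.08159823] 114 ((493.4599914550781, -211.5775146484375), (14.029309272766113, 43.38644790649414), 50.4993896484375)
```

Run:
```python
from h import *
d=ld('side0')
im=cv2.imread('pics/side0.png')
cv2.imwrite('pics/neckside.png',cv2.resize(im[240:340,180:280],(600,600),interpolation=cv2.INTER_CUBIC))
```

```text
(no output)
```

View pics/head.png

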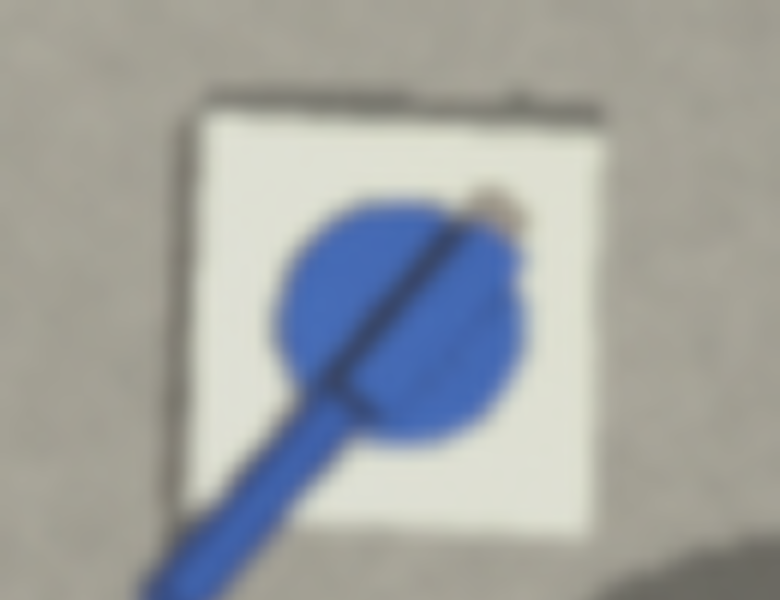

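View pics/neck.png

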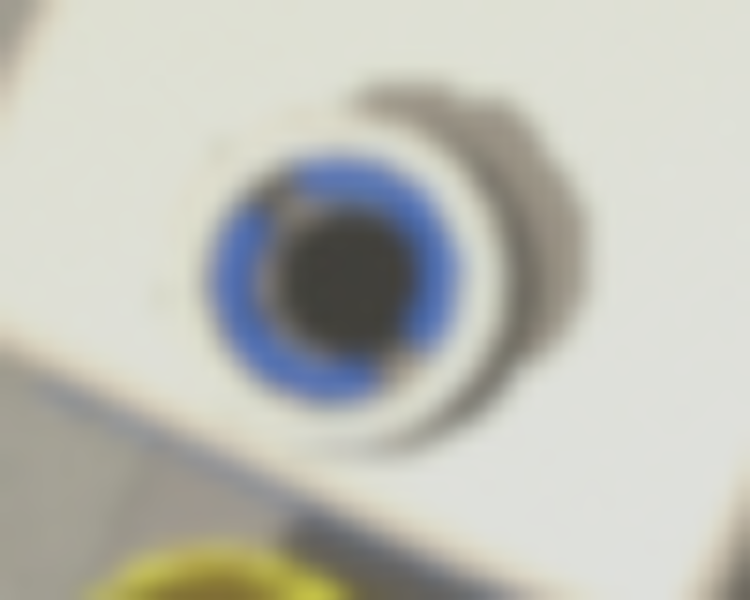

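View pics/neckside.png

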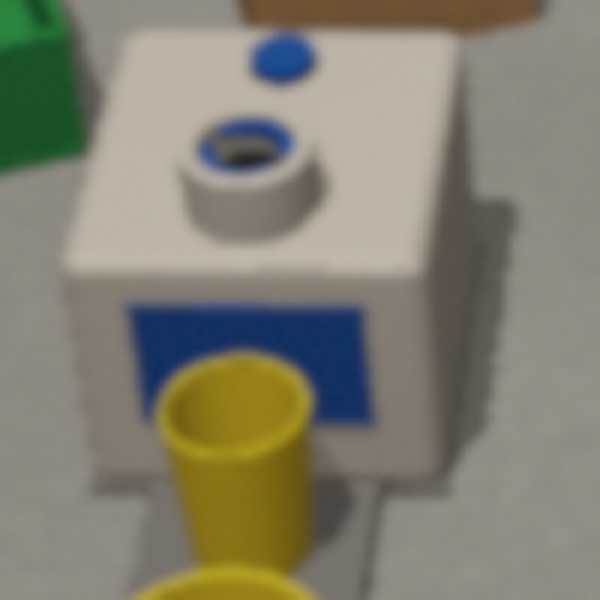

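In the neck crop both slots can be seen, at (275,190) and (400,365). From these I'll get the slot angle, then the moves.

Run:
```python
from h import *
from scipy.spatial.transform import Rotation as Ro
d=ld('top0'); N=np.array([.5171,.2396])
im=cv2.imread('pics/top0.png').astype(int)
print('neck px',proj(d,[*N,.147]))
for x,y in((275,190),(400,365)):
    u=180+(x+.5)/15-.5; v=235+(y+.5)/15-.5
    p=onz(d,u,v,.147)[:2]; w=p-N; print(p,np.hypot(*w)*1000,np.degrees(np.arctan2(w[1],w[0])))
# angular profile of blueness at r=16
for r in(.0155,.017):
  out=[]
  for a in range(-180,180,6):
    u,v=proj(d,[N[0]+r*np.cos(np.radians(a)),N[1]+r*np.sin(np.radians(a)),.147])
    q=cv2.getRectSubPix(d['pixels'].astype(np.float32),(1,1),(float(u),float(v)))[0,0]; out.append((a,int(q[2]-q[0])))
  print(r,out)
s=manip.get_state(); q=s['ee_rot']; R=Ro.from_quat([q[1],q[2],q[3],q[0]]).as_matrix(); print(R.round(3)); print('toolx yaw',np.degrees(np.arctan2(R[1,0],R[0,0])))
```

```text
neck px [201.97074426 252.66768235]
[0.52938251 0.24921785] 15.60009769051506 38.06278974041153
[0.50318559 0.22966887] 17.094971191650856 -144.48342185269192
0.0155 [(-180, 75), (-174, 74), (-168, 68), (-162, 50), (-156, 22), (-150, 0), (-144, -6), (-138, 4), (-132, 33), (-126, 58), (-120, 79), (-114, 84), (-108, 82), (-102, 81), (-96, 82), (-90, 84), (-84, 84), (-78, 80), (-72, 75), (-66, 76), (-60, 80), (-54, 77), (-48, 80), (-42, 74), (-36, 71), (-30, 69), (-24, 69), (-18, 70), (-12, 73), (-6, 71), (0, 70), (6, 69), (12, 66), (18, 54), (24, 28), (30, 8), (36, -5), (42, -3), (48, 9), (54, 33), (60, 60), (66, 76), (72, 79), (78, 83), (84, 86), (90, 88), (96, 87), (102, 84), (108, 78), (114, 76), (120, 82), (126, 81), (132, 82), (138, 82), (144, 79), (150, 77), (156, 80), (162, 75), (168, 72), (174, 72)]
0.017 [(-180, 79), (-174, 79), (-168, 74), (-162, 52), (-156, 17), (-150, -4), (-144, -12), (-138, 0), (-132, 23), (-126, 56), (-120, 66), (-114, 72), (-108, 73), (-102, 66), (-96, 63), (-90, 63), (-84, 65), (-78, 61), (-72, 56), (-66, 50), (-60, 50), (-54, 54), (-48, 54), (-42, 50), (-36, 45), (-30, 41), (-24, 44), (-18, 44), (-12, 41), (-6, 38), (0, 38), (6, 38), (12, 37), (18, 32), (24, 18), (30, 2), (36, -8), (42, -9), (48, 2), (54, 21), (60, 39), (66, 52), (72, 62), (78, 64), (84, 64), (90, 66), (96, 68), (102, 69), (108, 70), (114, 73), (120, 70), (126, 78), (132, 77), (138, 80), (144, 78), (150, 82), (156, 74), (162, 75), (168, 82), (174, 80)]
[[ 0.322 -0.     0.947]
 [-0.947  0.002  0.322]
 [-0.002 -1.     0.   ]]
toolx yaw -71.21920042693718
```

Checks against the given sizes:
- **Neck:** (517.1, 239.6) mm, 52 mm across, top at 149 mm, all as given.
- **Dispenser:** its yaw is -24.6°, from the tank's sides and from the neck-to-tank line of 39.8 mm (40 given).
- **Slots:** about +37°, which is 62° anticlockwise of facing the cup.
- **Head:** bar centre (493.5, -211.4) mm, yaw -39.5°, bar top at 82 mm.

So the tool turns +2.124 rad for the grasp.

arm_command(commands=[[8.5,[2,2.2,0],0],[8.5,[3.2,3.45,0],0.1],[8.5,[3.2,3.45,0],0.14],[8.5,[3.2,3.45,0],0.14],[8.5,[3.2,3.45,0],0.14],[8.5,[3.2,3.45,0],0.14],[8.5,[3.2,3.45,0],0.14],[8.5,[3.2,3.45,0],0.14],[8.5,[3.2,3.45,0],0.14],[8.5,[2.2,2.4,0],0.14],[8.5,[1.05,1.05,0],0.14],[8.5,[0,0,0],0.14]], grip_force=40)

```text
clock: 1.3
position: [0.4949, -0.2097, 0.2478]
ee_rot: [0.701, -0.7, -0.094, 0.094]
contact_force: [-0.9, -0.9, 0.0]
width: 0.0853
```

arm_command(commands=[[8.5,[0,0,-2],0.14],[8.5,[0,0,-2],0.14],[8.5,[0,0,-2],0.14],[8.5,[0,0,-1.5],0.14],[8.5,[0,0,-1],0.064],[8.5,[0,0,0],0],[8.5,[0,0,0],0]])

```text
clock: 2.0
position: [0.4936, -0.2119, 0.1632]
ee_rot: [0.64, -0.64, -0.301, 0.301]
contact_force: [0.4, 0.1, 0.7]
width: 0.0852
```

```bash
cat >> h.py <<'E'
from scipy.spatial.transform import Rotation as Ro
def st():
    s=manip.get_state(); q=s['ee_rot']; R=Ro.from_quat([q[1],q[2],q[3],q[0]]).as_matrix()
    print('t',round(s['clock'],2),'pos',(s['position']*1000).round(1),'yaw',np.degrees(np.arctan2(R[1,0],R[0,0])).round(2),'down',R[:,1].round(3),'F',s['contact_force'].round(1),'M',s['moment'].round(2),'w',round(s['width']*1000,1),'q',s['qpos'].round(2)); return s
E
python3 -c "
from h import *
st()"
```

```text
t 2.0 pos [ 493.6 -211.9  163.2] yaw 50.4 down [-0.  0. -1.] F [0.4 0.1 0.7] M [0.01 0.03 0.03] w 85.2 q [-0.54  0.28  1.72  0.    1.14 -1.41]
```

arm_command(commands=[[8.5,[0,0,-2],0],[8.5,[0,0.05,-2.5],0],[8.5,[0,0,-2.5],0],[8.5,[0,0,-1.4],0],[8.5,[0,0,-1.0],0],[8.5,[0,0,0],0],[8.5,[0,0,0],0],[8.5,[0,0,0],0]])

```text
clock: 2.8
position: [0.4944, -0.2119, 0.0704]
ee_rot: [-0.639, 0.64, 0.302, -0.301]
contact_force: [-0.3, -0.3, 0.6]
width: 0.0848
```

```bash
python3 -c "
from h import *
st()
im=shot('side','side1')['pixels']
d=shot('top','top1')
print(proj(ld('side1'),[.4935,-.2115,.06]))
a=cv2.imread('pics/top1.png')[240:305,360:425]
cv2.imwrite('pics/g1.png',cv2.resize(a,(600,600),interpolation=cv2.INTER_CUBIC))"
```

```text
t 2.8 pos [ 494.4 -211.9   70.4] yaw 50.47 down [ 0.002 -0.001 -1.   ] F [-0.3 -0.3  0.6] M [ 0.   -0.   -0.03] w 84.8 q [-0.53  0.38  1.84  0.    0.92 -1.42]
[394.78349429 250.48107309]
```

View pics/side1.png

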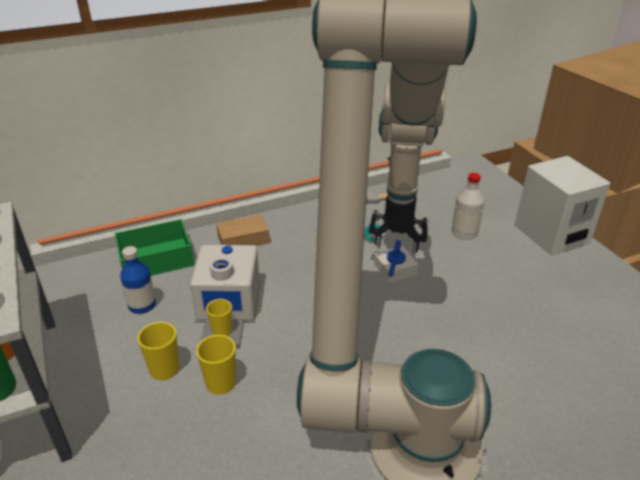

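The side view shows the open fingers on either side of the blue bar at (396,250). I'll close at 40 N.

arm_command(commands=[[4,[0,0,0],0],[2.4,[0,0,0],0],[2.0,[0,0,0],0],[1.6,[0,0,0],0],[0.8,[0,0,0],0],[0.8,[0,0,0],0],[0.8,[0,0,0],0],[0.8,[0,0,0],0],[0.8,[0,0,0],0],[0.8,[0,0,0],0]], grip_force=40)

```text
clock: 3.9
position: [0.4937, -0.2115, 0.0694]
ee_rot: [-0.64, 0.64, 0.302, -0.301]
contact_force: [0.4, -0.6, 1.9]
width: 0.0134
```

```bash
python3 -c "
from h import *
st()"
```

```text
t 3.9 pos [ 493.7 -211.5   69.4] yaw 50.48 down [ 0. -0. -1.] F [ 0.4 -0.6  1.9] M [-0.07  0.05 -0.03] w 13.4 q [-0.53  0.38  1.84 -0.    0.92 -1.42]
```

Held at 13.4 mm. I'll lift straight up.

arm_command(commands=[[0.8,[0,0,0.3],0],[0.8,[0,0,0.7],0],[0.8,[0,0,1.5],0],[0.8,[0,0,2],0],[0.8,[0,0,2.5],0],[0.8,[0,0,2.5],0],[0.8,[0,0,2.5],0],[0.8,[0,0,2.5],0],[0.8,[0,0,2],0],[0.8,[0,0,1],0],[0.8,[0,0,0],0],[0.8,[0,0,0],0]])

```text
clock: 5.1
position: [0.4931, -0.2111, 0.2436]
ee_rot: [0.64, -0.639, -0.301, 0.302]
contact_force: [0.5, 0.2, -1.5]
width: 0.0135
```

```bash
python3 -c "
from h import *
st()"
```

```text
t 5.1 pos [ 493.1 -211.1  243.6] yaw 50.48 down [-0.001  0.001 -1.   ] F [ 0.5  0.2 -1.5] M [ 0.04 -0.03  0.01] w 13.5 q [-0.53  0.22  1.59  0.    1.33 -1.42]
```

arm_command(commands=[[0.8,[0.1,2,0],0.08],[0.8,[0.2,3.5,0],0.12],[0.8,[0.2,4,0],0.12],[0.8,[0.2,4,0],0.12],[0.8,[0.2,4,0],0.12],[0.8,[0.2,4,0],0.12],[0.8,[0.2,4,0],0.12],[0.8,[0.2,4,0],0.12],[0.8,[0.3,4,0],0.12],[0.8,[0.3,4,0],0.12],[0.8,[0.2,3.5,0],0.12],[0.8,[0.2,2.5,0],0.055]])

```text
clock: 6.3
position: [0.5176, 0.2258, 0.2424]
ee_rot: [0.315, -0.313, -0.633, 0.634]
contact_force: [1.0, 0.3, -1.2]
width: 0.0133
```

arm_command(commands=[[0.8,[0.1,1.5,0],0],[0.8,[0,0,0],0],[0.8,[0,0,0],0],[0.8,[0,0,0],0],[0.8,[0,0,0],0]])

```text
clock: 6.8
position: [0.5197, 0.2373, 0.2444]
ee_rot: [0.316, -0.316, -0.632, 0.633]
contact_force: [0.3, 0.0, -1.8]
width: 0.0137
```

```bash
python3 -c "
from h import *
for i in range(3): st()
d=shot('side','side2'); shot('top','top2'); st()
a=cv2.imread('pics/side2.png')[190:350,140:300]
cv2.imwrite('pics/s2.png',cv2.resize(a,(600,600),interpolation=cv2.INTER_CUBIC))"
```

```text
t 6.8 pos [519.7 237.3 244.4] yaw 126.86 down [-0. -0. -1.] F [ 0.3  0.  -1.8] M [-0.03 -0.04 -0.  ] w 13.7 q [ 0.31  0.27  1.52 -0.    1.35 -1.91]
t 6.8 pos [519.7 237.3 244.4] yaw 126.86 down [-0. -0. -1.] F [ 0.3  0.  -1.8] M [-0.03 -0.04 -0.  ] w 13.7 q [ 0.31  0.27  1.52 -0.    1.35 -1.91]
t 6.8 pos [519.7 237.3 244.4] yaw 126.86 down [-0. -0. -1.] F [ 0.3  0.  -1.8] M [-0.03 -0.04 -0.  ] w 13.7 q [ 0.31  0.27  1.52 -0.    1.35 -1.91]
t 6.9 pos [519.7 237.6 244.5] yaw 126.88 down [ 0. -0. -1.] F [ 0.3  0.4 -1.7] M [-0.   -0.02 -0.  ] w 13.6 q [ 0.31  0.27  1.52 -0.    1.35 -1.91]
```

View pics/s2.png

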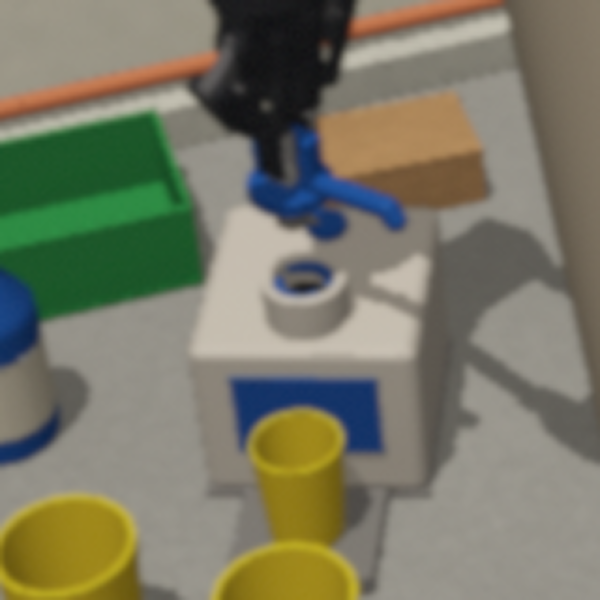

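View pics/top2.png

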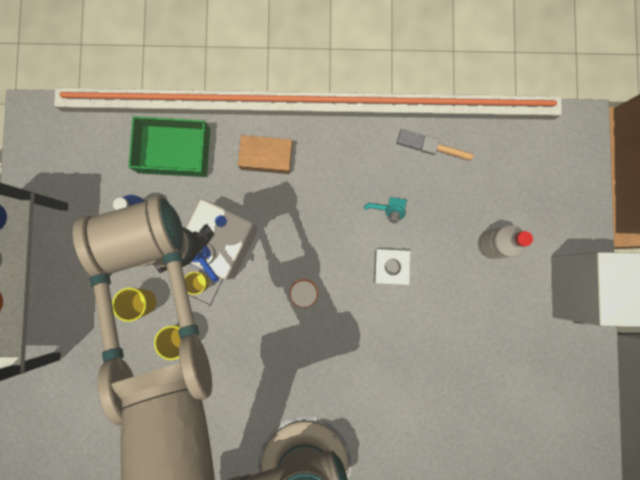

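The side crop shows the head upright in the jaws above the neck at (290,190), its spout to the right at (400,215). The stand is empty and nothing else has moved. I'll check the neck's position again from the side camera.

```bash
python3 -c "
from h import *
for t in('side0','side2'):
    d=ld(t);X=cloud(d).reshape(-1,3)
    s=X[(X[:,2]>.144)&(X[:,2]<.158)&(abs(X[:,0]-.517)<.035)&(abs(X[:,1]-.24)<.035)]
    print(t,len(s),np.median(s[:,2]),cv2.minEnclosingCircle((s[:,:2]*1000).astype(np.float32)),cv2.fitEllipse(cv2.convexHull((s[:,:2]*1000).astype(np.float32))))
# head in side2: blue cloud
d=ld('side2');P=cloud(d);h=cv2.cvtColor(cv2.imread('pics/side2.png'),cv2.COLOR_BGR2HSV)
m=(cv2.inRange(h,(105,110,40),(125,255,255))>0)&(P[...,2]>.19)&(P[...,2]<.3)&(abs(P[...,0]-.5)<.12)&(abs(P[...,1]-.22)<.12)
Q=P[m]*1000
for z in range(195,270,6):
    q=Q[abs(Q[:,2]-z)<3]; 
    if len(q):print(z,len(q),q.mean(0).round(1),q.min(0).round(0),q.max(0).round(0))
"
```

```text
side0 210 0.14743308025255886 ((514.11669921875, 235.45919799804688), 28.418779373168945) ((513.9154052734375, 237.69964599609375), (50.363590240478516, 56.003639221191406), 97.16018676757812)
side2 216 0.14764208877107074 ((514.920654296875, 237.65682983398438), 29.208332061767578) ((514.2716674804688, 238.6494598388672), (50.266666412353516, 55.995670318603516), 79.08624267578125)
207 2 [497.5 235.3 208.5] [496. 231. 207.] [499. 240. 210.]
213 31 [496.2 237.9 214. ] [455. 190. 211.] [522. 258. 216.]
219 117 [502.1 240.5 219.2] [450. 188. 216.] [534. 260. 222.]
225 82 [481.2 216.2 225.1] [452. 188. 222.] [527. 262. 228.]
231 79 [482.6 213.8 230.4] [452. 193. 228.] [505. 235. 234.]
237 16 [500.9 234.5 236.9] [465. 200. 235.] [513. 256. 240.]
243 14 [502.6 235.6 242.4] [498. 224. 240.] [511. 256. 245.]
249 15 [501.5 233.9 248.7] [497. 225. 246.] [509. 255. 252.]
255 31 [507.4 229.6 255.3] [492. 223. 252.] [521. 255. 258.]
261 1 [495.2 231.  258.6] [495. 231. 259.] [495. 231. 259.]
267 1 [501.9 236.8 269.1] [502. 237. 269.] [502. 237. 269.]
```

arm_command(commands=[[0.8,[-0.1,0.1,-0.5],0],[0.8,[-0.1,0.08,-0.8],0],[0.8,[-0.1,0,-0.8],0],[0.8,[0,0,-0.6],0],[0.8,[0,0,-0.4],0],[0.8,[0,0,0],0],[0.8,[0,0,0],0],[0.8,[0,0,0],0]])

```text
clock: 7.7
position: [0.5169, 0.2405, 0.2137]
ee_rot: [-0.316, 0.316, 0.633, -0.633]
contact_force: [-0.3, 0.7, -0.7]
width: 0.0131
```

```bash
python3 -c "
from h import *
st(); shot('side','side3'); st()
a=cv2.imread('pics/side3.png')[210:310,165:265]
cv2.imwrite('pics/s3.png',cv2.resize(a,(600,600),interpolation=cv2.INTER_CUBIC))"
```

```text
t 7.7 pos [516.9 240.5 213.7] yaw 126.97 down [ 0.001  0.    -1.   ] F [-0.3  0.7 -0.7] M [-0.02 -0.01  0.03] w 13.1 q [ 0.31  0.29  1.57  0.    1.28 -1.9 ]
t 7.75 pos [516.9 240.5 213.7] yaw 126.97 down [ 0.001  0.    -1.   ] F [-0.4  0.4  0.1] M [ 0.01 -0.02 -0.02] w 13.2 q [ 0.31  0.29  1.57  0.    1.28 -1.9 ]
```

View pics/s3.png

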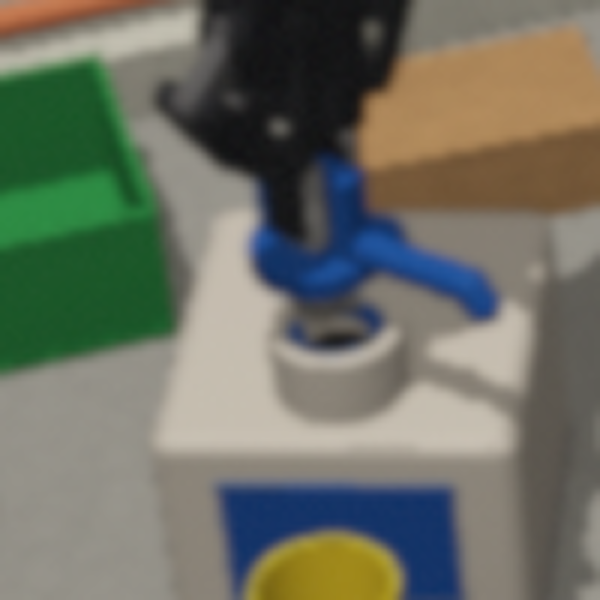

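The plug hangs over the mouth at crop (325,310), with the neck's rim centred near (338,335). I'll compare these with where the axis should project.

```bash
python3 -c "
from h import *
d=ld('side3')
im=cv2.imread('pics/side3.png')
f=lambda X:((proj(d,X)-[165,210]+.5)*6-.5).round(0)
for X in([.517,.2405,.15],[.517,.2405,.158],[.517,.2405,.18],[.517,.2405,.19],[.517-.075*.8,.2405-.075*.6,.180],[.514,.2385,.1475]): print(X,f(X))
"
```

```text
[0.517, 0.2405, 0.15] [325. 319.]
[0.517, 0.2405, 0.158] [323. 303.]
[0.517, 0.2405, 0.18] [317. 257.]
[0.517, 0.2405, 0.19] [315. 235.]
[0.457, 0.1955, 0.18] [483. 318.]
[0.514, 0.2385, 0.1475] [333. 328.]
```

arm_command(commands=[[0.8,[0,-0.12,-0.3],0],[0.8,[0,0,-0.4],0],[0.8,[0,0,-0.3],0],[0.8,[0,0,0],0],[0.8,[0,0,0],0]])

```text
clock: 8.25
position: [0.5166, 0.2392, 0.2031]
ee_rot: [0.316, -0.316, -0.633, 0.633]
contact_force: [-0.2, 0.1, -1.3]
width: 0.0136
```

arm_command(commands=[[0.8,[0,0,-0.1],0],[0.8,[0,0,-0.1],0],[0.8,[0,0,-0.1],0],[0.8,[0,0,0],0],[0.8,[0,0,0],0]])

```text
clock: 8.75
position: [0.5166, 0.2391, 0.2004]
ee_rot: [0.316, -0.316, -0.633, 0.633]
contact_force: [-0.5, -0.4, -0.8]
width: 0.0135
```

```bash
python3 -c "
from h import *
st()"
```

```text
t 8.75 pos [516.6 239.1 200.4] yaw 126.97 down [ 0. -0. -1.] F [-0.5 -0.4 -0.8] M [-0.07  0.05 -0.02] w 13.5 q [ 0.31  0.3   1.6  -0.    1.25 -1.9 ]
```

arm_command(commands=[[0.8,[0,0,-0.1],0],[0.8,[0,0,-0.1],0],[0.8,[0,0,-0.1],0],[0.8,[0,0,0],0]])

```text
clock: 9.15
position: [0.5164, 0.2385, 0.1976]
ee_rot: [0.315, -0.316, -0.632, 0.633]
contact_force: [0.3, -3.3, 0.4]
width: 0.013
```

```bash
python3 -c "
from h import *
st()"
```

```text
t 9.15 pos [516.4 238.5 197.6] yaw 126.98 down [ 0.    -0.001 -1.   ] F [ 0.3 -3.3  0.4] M [-0.45  0.07 -0.01] w 13.0 q [ 0.31  0.3   1.6  -0.    1.24 -1.9 ]
```

A sideways force of -3.3 N in y pushes the tool towards -y, so I'll ease that way and check again.

arm_command(commands=[[0.8,[0,-0.06,0],0],[0.8,[0,0,0],0],[0.8,[0,0,0],0]])

```text
clock: 9.45
position: [0.5164, 0.2384, 0.197]
ee_rot: [0.316, -0.315, -0.632, 0.633]
contact_force: [-0.5, -2.1, 0.3]
width: 0.0134
```

```bash
python3 -c "
from h import *
st()"
```

```text
t 9.45 pos [516.4 238.4 197. ] yaw 126.97 down [-0.001 -0.    -1.   ] F [-0.5 -2.1  0.3] M [-0.35  0.17 -0.01] w 13.4 q [ 0.31  0.3   1.6  -0.    1.24 -1.91]
```

arm_command(commands=[[0.8,[0,-0.08,0],0],[0.8,[0,0,0],0],[0.8,[0,0,0],0]])

```text
clock: 9.75
position: [0.5166, 0.238, 0.1971]
ee_rot: [-0.316, 0.316, 0.633, -0.633]
contact_force: [-0.6, -0.8, -2.0]
width: 0.0136
```

```bash
python3 -c "
from h import *
st()"
```

```text
t 9.75 pos [516.6 238.  197.1] yaw 126.96 down [-0.     0.001 -1.   ] F [-0.6 -0.8 -2. ] M [-0.04  0.17 -0.04] w 13.6 q [ 0.31  0.3   1.6   0.    1.24 -1.91]
```

The sideways force is gone, and at origin 141.7 mm the pins are already below the ramp tops, so they are in the slots. Lowering on.

arm_command(commands=[[0.8,[0,0,-0.1],0],[0.8,[0,0,-0.1],0],[0.8,[0,0,0],0],[0.8,[0,0,0],0]])

```text
clock: 10.15
position: [0.5166, 0.2379, 0.1952]
ee_rot: [-0.316, 0.316, 0.633, -0.633]
contact_force: [0.1, 0.6, -1.0]
width: 0.0134
```

```bash
python3 -c "
from h import *
st()"
```

```text
t 10.15 pos [516.6 237.9 195.2] yaw 126.97 down [-0.  0. -1.] F [ 0.1  0.6 -1. ] M [ 0.01  0.16 -0.02] w 13.4 q [ 0.31  0.3   1.6   0.    1.24 -1.91]
```

arm_command(commands=[[0.8,[0,0,-0.1],0],[0.8,[0,0,-0.1],0],[0.8,[0,0,-0.1],0],[0.8,[0,0,0],0],[0.8,[0,0,0],0]])

```text
clock: 10.65
position: [0.5166, 0.2378, 0.1922]
ee_rot: [0.316, -0.316, -0.633, 0.633]
contact_force: [-0.7, -0.3, -1.5]
width: 0.0131
```

```bash
python3 -c "
from h import *
st()"
```

```text
t 10.65 pos [516.6 237.8 192.2] yaw 126.97 down [-0.  0. -1.] F [-0.7 -0.3 -1.5] M [-0.01  0.14 -0.02] w 13.1 q [ 0.31  0.3   1.61  0.    1.23 -1.91]
```

arm_command(commands=[[0.8,[0,0,-0.1],0],[0.8,[0,0,-0.1],0],[0.8,[0,0,0],0],[0.8,[0,0,0],0]])

```text
clock: 11.05
position: [0.5167, 0.2378, 0.1909]
ee_rot: [-0.316, 0.316, 0.633, -0.633]
contact_force: [-2.6, -0.8, 3.9]
width: 0.0133
```

```bash
python3 -c "
from h import *
st()"
```

```text
t 11.05 pos [516.7 237.8 190.9] yaw 126.97 down [ 0.  0. -1.] F [-2.6 -0.8  3.9] M [-0.14  0.38 -0.01] w 13.3 q [ 0.31  0.3   1.61  0.    1.23 -1.91]
```

Seal contact, about 5 N at 1.5 mm in. I'll push on to 10–12 N.

arm_command(commands=[[0.8,[0,0,-0.1],0],[0.8,[0,0,-0.1],0],[0.8,[0,0,-0.05],0],[0.8,[0,0,0],0],[0.8,[0,0,0],0]])

```text
clock: 11.55
position: [0.5168, 0.2378, 0.1894]
ee_rot: [-0.315, 0.316, 0.633, -0.632]
contact_force: [-3.4, -0.5, 10.7]
width: 0.0133
```

```bash
python3 -c "
from h import *
st()"
```

```text
t 11.55 pos [516.8 237.8 189.4] yaw 126.97 down [ 0.001  0.    -1.   ] F [-3.4 -0.5 10.7] M [-0.14  0.68  0.05] w 13.3 q [ 0.31  0.3   1.61  0.    1.22 -1.91]
```

arm_command(commands=[[0.8,[-0.04,0,0],-0.03],[0.8,[0,0,0],-0.03],[0.8,[0,0,0],-0.03],[0.8,[0,0,0],-0.03],[0.8,[0,0,0],0],[0.8,[0,0,0],0]])

```text
clock: 12.15
position: [0.5166, 0.2382, 0.1895]
ee_rot: [-0.353, 0.353, 0.613, -0.612]
contact_force: [-2.6, -0.5, 11.0]
width: 0.0134
```

```bash
python3 -c "
from h import *
st()"
```

```text
t 12.15 pos [516.6 238.2 189.5] yaw 120.1 down [ 0.002  0.001 -1.   ] F [-2.6 -0.5 11. ] M [-0.1   0.57  0.04] w 13.4 q [ 0.31  0.3   1.62  0.    1.22 -1.79]
```

arm_command(commands=[[0.8,[-0.02,0,0],-0.04],[0.8,[0,0,0],-0.04],[0.8,[0,0,0],-0.04],[0.8,[0,0,0],0],[0.8,[0,0,0],0]])

```text
clock: 12.65
position: [0.5164, 0.2383, 0.1895]
ee_rot: [-0.389, 0.389, 0.591, -0.59]
contact_force: [-2.9, -0.4, 10.0]
width: 0.0135
```

```bash
python3 -c "
from h import *
st()"
```

```text
t 12.65 pos [516.4 238.3 189.5] yaw 113.21 down [ 0.002  0.002 -1.   ] F [-2.9 -0.4 10. ] M [0.01 0.61 0.03] w 13.5 q [ 0.31  0.3   1.62  0.    1.22 -1.67]
```

Turned 14° without resistance, well past the slot's 4° play, so the pins are under the ramps. I'll go on, following the ramp down.

arm_command(commands=[[0.8,[-0.02,0,0],-0.05],[0.8,[0,0,-0.02],-0.05],[0.8,[0,0,0],-0.05],[0.8,[0,0,-0.02],-0.05],[0.8,[0,0,0],-0.05],[0.8,[0,0,-0.02],-0.05],[0.8,[0,0,0],-0.05],[0.8,[0,0,0],0],[0.8,[0,0,0],0]])

```text
clock: 13.55
position: [0.5163, 0.239, 0.1892]
ee_rot: [-0.486, 0.486, 0.515, -0.512]
contact_force: [-3.3, 1.2, 9.8]
width: 0.0138
```

```bash
python3 -c "
from h import *
st()"
```

```text
t 13.55 pos [516.3 239.  189.2] yaw 93.15 down [ 0.002  0.003 -1.   ] F [-3.3  1.2  9.8] M [ 0.26  0.64 -0.02] w 13.8 q [ 0.31  0.3   1.62  0.    1.22 -1.32]
```

arm_command(commands=[[0.8,[-0.02,0,0],-0.05],[0.8,[-0.02,0,-0.02],-0.05],[0.8,[0,0,0],-0.05],[0.8,[0,0,-0.02],-0.05],[0.8,[0,0,0],-0.05],[0.8,[0,0,-0.02],-0.05],[0.8,[0,0,0],-0.05],[0.8,[0,0,0],0],[0.8,[0,0,0],0]])

```text
clock: 14.45
position: [0.5164, 0.2393, 0.1889]
ee_rot: [0.568, -0.568, -0.423, 0.419]
contact_force: [-2.1, 1.6, 11.7]
width: 0.0132
```

```bash
python3 -c "
from h import *
st(); shot('side','side4'); shot('top','top4')
a=cv2.imread('pics/side4.png')[210:340,165:295]
b=cv2.imread('pics/top4.png')[220:300,165:245]
cv2.imwrite('pics/s4.png',np.hstack([cv2.resize(x,(400,400),interpolation=cv2.INTER_CUBIC) for x in(a,b)]))"
```

```text
t 14.45 pos [516.4 239.3 188.9] yaw 73.1 down [ 0.004  0.004 -1.   ] F [-2.1  1.6 11.7] M [ 0.38  0.57 -0.03] w 13.2 q [ 0.31  0.3   1.62  0.    1.22 -0.97]
```

View pics/s4.png

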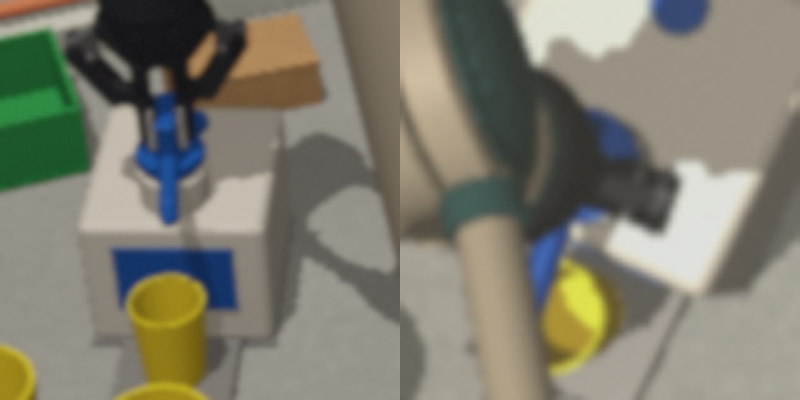

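The side crop shows the spout at (168,210) nearly over the cup at (168,290), with about 8° left to turn.

arm_command(commands=[[0.8,[0,0,0],-0.05],[0.8,[0,0,-0.01],-0.05],[0.8,[0,0,0],-0.035],[0.8,[0,0,0],0],[0.8,[0,0,0],0],[0.8,[0,0,0],0]])

```text
clock: 15.15
position: [0.5164, 0.2395, 0.1889]
ee_rot: [0.596, -0.595, -0.384, 0.38]
contact_force: [-2.9, 2.7, 12.3]
width: 0.0137
```

```bash
python3 -c "
from h import *
st(); shot('side','side5'); d=ld('side5'); im=cv2.imread('pics/side5.png')
P=cloud(d);h=cv2.cvtColor(im,cv2.COLOR_BGR2HSV)
m=(cv2.inRange(h,(105,110,40),(125,255,255))>0)&(P[...,2]>.15)&(P[...,2]<.185)&(abs(P[...,0]-.47)<.06)&(abs(P[...,1]-.25)<.06)
Q=P[m]*1000; Q=Q[np.hypot(Q[:,0]-516.4,Q[:,1]-239)>32]
print(len(Q),Q.min(0),Q.max(0))
vx=cv2.fitLine(Q[:,:2].astype(np.float32),cv2.DIST_HUBER,0,.01,.01).ravel(); print('spout dir',np.degrees(np.arctan2(vx[1],vx[0])),Q.mean(0), np.degrees(np.arctan2(Q.mean(0)[1]-239,Q.mean(0)[0]-516.4)))
f=lambda X: proj(d,X).round(1)
u=np.radians(180-24.7);N=np.array([516.4,239])/1000
print('aim proj',f([*(N+.075*np.array([np.cos(u),np.sin(u)])),.155]))
cv2.imwrite('pics/s5.png',cv2.resize(im[240:340,170:270],(600,600),interpolation=cv2.INTER_CUBIC))"
```

```text
t 15.15 pos [516.4 239.5 188.9] yaw 65.37 down [ 0.004  0.004 -1.   ] F [-2.9  2.7 12.3] M [0.44 0.64 0.02] w 13.7 q [ 0.31  0.3   1.62  0.    1.22 -0.83]
94 [441.14786108 245.83364856 162.57777711] [486.08479701 272.9891356  178.3918803 ]
spout dir -24.407318 [461.44759292 260.9793413  172.23015762] 158.20004801383408
aim proj [214.2 282.8]
```

View pics/s5.png

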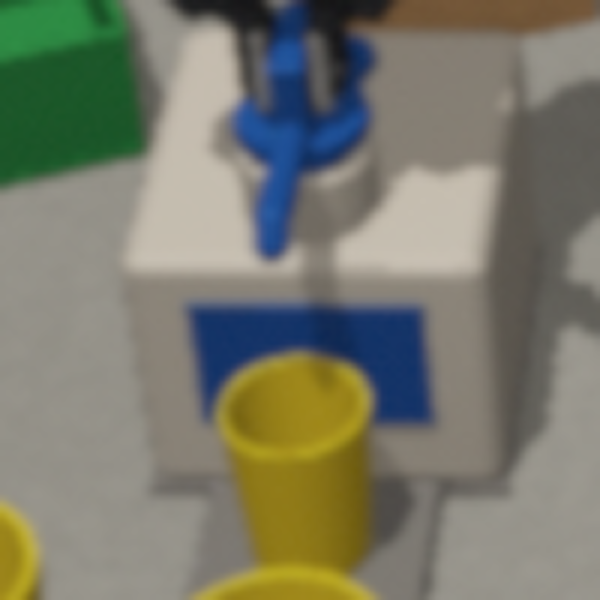

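The spout's line is at -24.4°, against the dispenser's -24.7°. Before opening the fingers I'll take the push off so the ramps hold the head.

arm_command(commands=[[0.8,[-0.02,0.02,0.05],0],[0.8,[-0.02,0.02,0.05],0],[0.8,[0,0,0.05],0],[0.8,[0,0,0],0],[0.8,[0,0,0],0]])

```text
clock: 15.7
position: [0.5163, 0.2395, 0.1897]
ee_rot: [0.595, -0.595, -0.384, 0.38]
contact_force: [-1.6, 2.4, 7.3]
width: 0.0131
```

```bash
python3 -c "
from h import *
st()"
```

```text
t 15.7 pos [516.3 239.5 189.7] yaw 65.36 down [ 0.004  0.003 -1.   ] F [-1.6  2.4  7.3] M [ 0.36  0.28 -0.02] w 13.1 q [ 0.31  0.3   1.62  0.    1.22 -0.83]
```

arm_command(commands=[[0.8,[0,0.02,0.05],0],[0.8,[0,0.02,0.05],0],[0.8,[0,0,0.03],0],[0.8,[0,0,0],0],[0.8,[0,0,0],0]])

```text
clock: 16.2
position: [0.5163, 0.2395, 0.1899]
ee_rot: [0.595, -0.595, -0.383, 0.381]
contact_force: [2.3, 4.5, 4.5]
width: 0.0134
```

```bash
python3 -c "
from h import *
st()"
```

```text
t 16.2 pos [516.3 239.5 189.9] yaw 65.36 down [ 0.003  0.002 -1.   ] F [2.3 4.5 4.5] M [ 0.79 -0.39 -0.  ] w 13.4 q [ 0.31  0.3   1.61  0.    1.22 -0.83]
```

The ramps now carry it: the rise has stopped at origin 134.5 mm, within 133–136. I'll ease off the rest and open.

arm_command(commands=[[0.8,[0.03,0.04,0.05],0],[0.8,[0,0.02,0.02],0],[0.8,[0,0,0],0],[0.8,[0,0,0],0]])

```text
clock: 16.6
position: [0.5162, 0.2395, 0.19]
ee_rot: [-0.595, 0.595, 0.383, -0.381]
contact_force: [3.2, 4.8, 1.8]
width: 0.0136
```

```bash
python3 -c "
from h import *
st()"
```

```text
t 16.6 pos [516.2 239.5 190. ] yaw 65.37 down [ 0.002  0.001 -1.   ] F [3.2 4.8 1.8] M [ 0.79 -0.73  0.02] w 13.6 q [ 0.31  0.3   1.61  0.    1.22 -0.83]
```

arm_command(commands=[[2.0,[0,0,0],0],[3.0,[0,0,0],0],[4.5,[0,0,0],0],[4.5,[0,0,0],0],[4.5,[0,0,0],0]])

```text
clock: 17.1
position: [0.5149, 0.2389, 0.1897]
ee_rot: [0.595, -0.595, -0.381, 0.382]
contact_force: [-0.0, -0.1, 0.2]
width: 0.0447
```

```bash
python3 -c "
from h import *
st()"
```

```text
t 17.1 pos [514.9 238.9 189.7] yaw 65.37 down [-0.001 -0.001 -1.   ] F [-0.  -0.1  0.2] M [-0.  0. -0.] w 44.7 q [ 0.31  0.3   1.61 -0.    1.22 -0.83]
```

arm_command(commands=[[4.5,[0,0,0.5],0],[4.5,[0,0,1.5],0],[4.5,[0,0,2.5],0],[4.5,[0,0,3],0],[4.5,[0,0,3],0],[4.5,[0,-2,1],0],[4.5,[0,-4,0],0],[4.5,[0,-4,0],0],[4.5,[0,-4,0],0],[4.5,[0,-4,0],0],[4.5,[0,-4,0],0],[4.5,[0,-4,0],0]])

```text
clock: 18.3
position: [0.515, -0.0224, 0.3056]
ee_rot: [-0.595, 0.595, 0.382, -0.382]
contact_force: [-0.5, 0.6, -0.2]
width: 0.045
```

```bash
cat > fin.py <<'E'
from h import *
import sys
t=sys.argv[1]
st(); d=shot('top','top'+t); e=shot('side','side'+t); im=cv2.imread(f'pics/top{t}.png'); P=cloud(d); X=P.reshape(-1,3)
h=cv2.cvtColor(im,cv2.COLOR_BGR2HSV)
s=X[(abs(X[:,2]-.12)<.008)&(abs(X[:,0]-.56)<.13)&(abs(X[:,1]-.22)<.12)]
print('tank',cv2.minAreaRect((s[:,:2]*1000).astype(np.float32)))
reg=(abs(P[...,0]-.48)<.09)&(abs(P[...,1]-.25)<.08)
b=X[(reg.ravel())&(X[:,2]>.19)&(X[:,2]<.215)]; print('bar',len(b),b.mean(0)*1000,cv2.minAreaRect((b[:,:2]*1000).astype(np.float32)))
m=(cv2.inRange(h,(105,90,40),(125,255,255))>0)&reg&(P[...,2]>.155)&(P[...,2]<.186)
ys,xs=np.nonzero(m); q=np.array([onz(d,u,v,.175)[:2] for u,v in zip(xs,ys)])*1000
c=b.mean(0)[:2]*1000
q=q[np.hypot(*(q-c).T)>32]; g=q.mean(0)
v=cv2.fitLine(q.astype(np.float32),cv2.DIST_HUBER,0,.01,.01).ravel()
print('spout',len(q),'line',np.degrees(np.arctan2(v[1],v[0])),'from bar c',np.degrees(np.arctan2(*(g-c)[::-1])),'far',np.hypot(*(q-c).T).max())
y=(cv2.inRange(h,(22,110,50),(34,255,255))>0)&reg
z=P[y]; z=z[(z[:,2]>.07)&(z[:,2]<.1)]; print('cup rim',len(z),z[:,2].max(),cv2.minEnclosingCircle((z[:,:2]*1000).astype(np.float32)))
a=im[220:310,150:240]; k=cv2.imread(f'pics/side{t}.png')[230:350,160:280]
cv2.imwrite(f'pics/f{t}.png',np.hstack([cv2.resize(x,(400,400),interpolation=cv2.INTER_CUBIC) for x in(a,k)]))
E
python3 fin.py 6
```

```text
t 18.3 pos [515.  -22.4 305.6] yaw 65.38 down [ 0.001 -0.    -1.   ] F [-0.5  0.6 -0.2] M [0.06 0.01 0.06] w 45.0 q [-0.18  0.16  1.52 -0.    1.46 -1.32]
tank ((553.0670166015625, 222.88670349121094), (140.04566955566406, 149.6953582763672), 65.25102996826172)
bar 155 [518.0433488  238.54918339 201.77787009] ((518.2724609375, 239.4723358154297), (14.853325843811035, 43.274208068847656), 65.5672836303711)
spout 116 line -22.411482 from bar c 155.6741646303568 far 79.36064114160601
cup rim 85 0.09254193853835573 ((447.8237609863281, 269.25555419921875), 27.466873168945312)
```

View pics/f6.png

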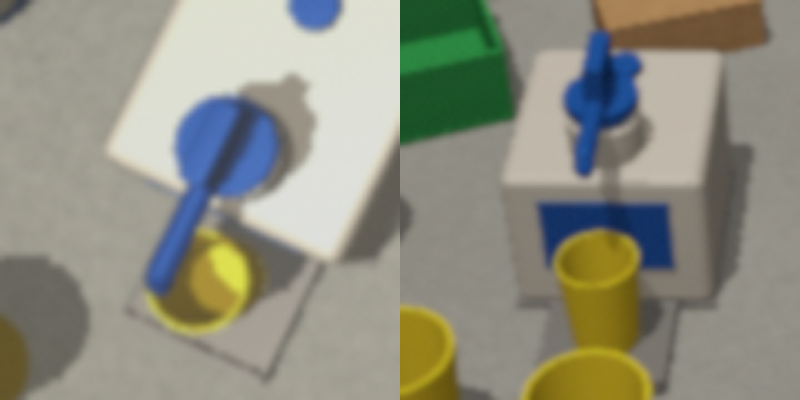

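In both crops the spout reaches over the cup. In the top crop the tip at (160,280) looks left of the cup's centre only because it is higher and the camera sits to the right. In numbers, the bar is at -24.4° and the tank at -24.75°. The bar top at 201.8 mm puts the origin at 133.8 mm. The outlet comes out at about (450,270) mm, the aim point at (449,271), the cup at (448,269). Last, I'll check the other things and whether the head stays still.

arm_command(commands=[[4.5,[0,0,0],0],[4.5,[0,0,0],0],[4.5,[0,0,0],0],[4.5,[0,0,0],0],[4.5,[0,0,0],0],[4.5,[0,0,0],0]])

```text
clock: 19.0
position: [0.5153, -0.0202, 0.305]
ee_rot: [0.595, -0.595, -0.382, 0.382]
contact_force: [0.2, 0.5, 0.6]
width: 0.0448
```

```bash
python3 fin.py 7
python3 - <<'E'
from h import *
a=cv2.imread('pics/top0.png');b=cv2.imread('pics/top7.png')
df=cv2.absdiff(a,b).max(2)
for n,(x,y) in dict(softener=(133,208),bleach=(510,241),tablets=(303,293),sheets=(266,154),cup=(195,284)).items():
    w=22; A=a[y-w:y+w,x-w:x+w].astype(np.float32).mean(2);B=b[y-w:y+w,x-w:x+w].astype(np.float32).mean(2)
    print(n,cv2.phaseCorrelate(A,B))
E
```

```text
t 19.0 pos [515.3 -20.2 305. ] yaw 65.43 down [ 0.  0. -1.] F [0.2 0.5 0.6] M [ 0.04 -0.02 -0.  ] w 44.8 q [-0.17  0.16  1.52  0.    1.46 -1.32]
tank ((553.0328979492188, 223.12960815429688), (139.84317016601562, 149.8066864013672), 65.26234436035156)
bar 155 [517.90843876 238.56851374 201.67900882] ((518.1957397460938, 239.05194091796875), (14.42140007019043, 43.089202880859375), 66.30516815185547)
spout 115 line -22.925682 from bar c 155.6588050468405 far 79.22846735630088
cup rim 84 0.09285008483508629 ((448.7035217285156, 271.61029052734375), 27.899669647216797)
softener ((0.4962984147153371, 0.48695481088719816), 1.0038723593876686)
bleach ((0.5067515516553698, 0.4821986989547753), 1.0103544141628125)
tablets ((0.6395776351101965, 0.48209453561901583), 0.823595781561769)
sheets ((0.497273823936208, 0.49084621715039845), 0.9995775965702387)
cup ((0.33949988787835395, 0.5927239638369137), 0.7823048838862666)
```

View pics/top7.png

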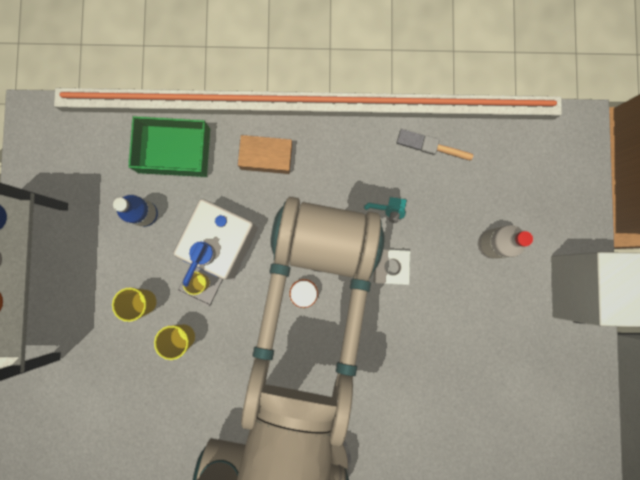

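```bash
python3 -c "
from rig import manip
print(manip.sign_off())"
```

```text
the job is handed in; nothing more can be done
None
```

The blue head is screwed into the dispenser with its spout over the measuring cup, and the job is handed in at about 19 s of the 72 s allowed. I saw both slots in the top view. Once the pins were in them I pushed down with about 12 N and turned the head clockwise about 62°. I then took the load off onto the ramps and let go.

**Last checks:**
- **Direction:** the tool's final angle puts the head at -24.6°. The camera gives -24.4° and then -23.7° from the bar, and -24.3° from the bar to the spout. The dispenser is at -24.75°, so these agree to about 1°.
- **Disagreement:** a straight line fitted to the spout's pixels gave -22.4° and -22.9°. I put less weight on it because shading on the spout's edge throws it off.
- **Position:** the outlet comes out at about (450, 270) mm, the aim point at (449, 271). The head's origin is at about 134 mm, within 133–136.
- **Small bumps:** the plug met up to about 3 N of sideways force while entering the neck and up to about 6 N while I eased off before letting go. Both are far below 50 N.
- **Other things:** the cup, bottles, jar and carton show no shift between the first and last pictures, though the spout and its shadow make the cup's comparison less certain. The robot was touching nothing.

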